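# Third hand at the sprung fence

### The arm

A 7-joint arm with a two-finger parallel gripper is mounted at the origin on the work surface. World frame = base frame: x ahead of the robot, y to its left, z up, the work surface at z = 0. Lengths are in m, angles in rad, forces in N, time in s.
With the tool pointing down it reaches from about 0.4 to 0.85 m from the base axis. Payload 10.4 kg.
Tool frame: the origin (TCP) lies midway between the tips of the shut fingers; the grasp point (between the pads) lies 19 mm behind it (manip.pinch_z is the distance from the TCP to the grasp point, in m); y points along the fingers, x is the direction in which the jaws open and shut, and the axes are right-handed (so a half turn about y gives the same grasp; the last joint's range is limited). The gripper opens to 85 mm and grips with 20 to 120 N. Pads are 22 mm wide; open, the fingers measure 114 mm over their backs; the gripper's body (76 mm by 85 mm) begins 54 mm behind the grasp point. The pads swing forward as they close: fully open they stand 13 mm farther back than shut.
Start: joints at [-1.225, 0.332, -0.065, 1.46, 0.022, 1.35, -0.088], TCP at [0.225, 0.583, 0.231] pointing down, gripper open.
Joint ranges: [-2.6, 2.6], [-0.5, 2.12], [-1.47, 1.34], [0.16, 2.42], [-1.27, 4.41], [0.06, 2.06], [-2.6, 2.6]. Speed limits (rad/s): [2.22, 2.22, 2.79, 2.79, 3.14, 3.14, 3.14].

### API

Orientations are given as a unit quaternion [x, y, z, w].
In Python, from workcell import manip gives the robot as it stands.
- The arm moves only by the shell command python3 -m pendant 'ROWS' [OPENING] [FORCE]. ROWS is a JSON object of lists of equal length, an entry for each row: "offset": the shift along the tool's x, y, z scaled (see below), a list of three; "turn": the turn, a rotation vector about the tool's x, y, z scaled (see below), a list of three. A call has 1 to 12 rows; each row is the pose to reach, as a shift and turn from the pose measured when the call began, along the tool's axes at that moment; what a row does not reach only later rows make up. The controller multiplies each number of a shift by 200 mm and each number of a turn by 45 degrees. A row lasts 1/8 s, in which the tool goes at most 62.5 mm and 10.7 degrees, less where a joint would pass 70% of its speed; a pose out of reach is approached as far as the arm can. A call with a number of a shift or a turn outside -1 to 1 is refused whole. A call with a gripper value outside its range is refused whole. OPENING is the opening in per cent of the stroke, from 0 (shut) to 100 (fully open), set as the call begins (- or left out, the last holds). The fingers move at their own pace and stop on an object; FORCE is the grip in N (left out, the last holds). Time passes only in rows, so rows that repeat a pose let the fingers close. It gives the time, the measured TCP pose, the force and the opening at its end, in the units of the state.
- manip.get_obs(): the state, without advancing time (a new reading comes with each control period).
- manip.camera(name): name is "side" or "top"; returns (picture, depth): 384x512x3 uint8, red, green, blue; 384x512 float32, m along the optical axis (not along the pixel's ray), 0 where there is no reading.
- manip.camera_model(name): a dict with "intrinsics" (3x3 intrinsics, pixels), "k1" (the pictures are not rectified: a ray, as slopes to the right and down, at radius r is drawn at 1 + k1 r^2 times it, then the intrinsics apply), "R" (3x3) and "t" (3): a world point X has camera coordinates R X + t. Camera axes: x right, y down, z forward; pixel columns grow to the right and rows downward; lengths in m; the calibration is good to about 2 mm. A picture is of the moment at which its call begins. camera_model takes no time and is no camera call.
- manip.hand_in(): hands the job in, once; it reports no verdict.
The state is a dict: "clock": time; "joint_pos": joint angles; "joint_velocities": joint speeds; "tau": joint torques, N m; "position": TCP position; "ee_rot": TCP orientation; "ft_force": force on the tool from outside, world axes, zero at the start; "torque": the same for the moment, N m; "grip_width": opening from 0.0 (shut) to 1.0 (fully open).
Only numpy, scipy, OpenCV 4.12 (cv2) and the standard library are available. Lean on these libraries where they do the work, as an engineer would, in place of code of your own. Each camera call takes 0.05 s, during which the arm holds its last target. There are 200 camera calls.

### The job

Take the spring clamp off its rest and clip it over the notched part of the aluminium fence's top edge, pushed fully down, as an end stop. Then bring the wooden rail, standing on the bench as it is, along the fence's sprung wooden face with its end butted up to the clamp, and press it squarely against the face with a steady push of about 10 N (the face goes about 5 mm in), never driving the face back onto its stops. Finish while still holding that push, so that I can drive the screws; leave the other things on the bench alone.

Things in the scene. Friction and masses are not known exactly. Their poses are not given: they have to be found in the camera images.
- fence: aluminium fence fixed on the bench, 300 mm long (its y), 70 mm high. Origin on the bench at mid-length. Front looks to its -x: press towards its +x. A sprung wooden face plate covers the front from y = -65 to +145 mm, z = 6 to 62 mm, its front surface at x = -14 mm when free. Behind: a foot 8 mm high and two ribs, out to x = 66 mm.
- notch (a point): middle of the top edge of the notched part, near the fence's -y end, where the clamp goes: bare upright plate 12 mm thick (fence x = -6 to +6 mm), 60 mm high, free edge 35 mm to either side along y; the fence is 10 mm higher beyond it. Axes as the fence's.
- face (a joint): how far the sprung face plate is pressed in, m: 0 = free, 0.008 = on its stops. The spring gives 2 N per mm, without preload.
- clamp: black spring clamp, 90 g, 30 mm wide (y), handles up; starts clipped on the rest. Origin: board's top edge under its pivot, midway between jaws; x = the way jaws open. Jaws 10 mm thick, reach 42 mm down. Handles rise 70 mm, lean out to 50 mm overall; squeezed across x 42 mm up, 10 N opens it fully: handles then parallel, 28 mm overall, jaw tips 27 mm apart. Pose is one half's, leaning 0.17 rad when squeezed.
- clamp_jaw (a joint): opening of the clamp, rad: -0.26 = shut, 0 = jaws parallel, 12 mm apart (clipped on a 12 mm board), 0.34 = fully squeezed open
- rest: clamp rest fixed to the bench: upright wooden board 12 mm thick (its x), 120 mm long (its y), top edge 60 mm above the bench, on a foot 60 mm wide and 12 mm high. Origin on the bench under its middle.
- rail: hardwood rail, 180 mm long (its x), 28 mm thick (its y), 45 mm high, about 0.16 kg, standing on edge on the bench. Origin in the middle of its underside. The two ends are alike.
- rail_end_a (a point): middle of the rail's end face at its +x end, 22.5 mm up
- rail_end_b (a point): middle of the rail's end face at its -x end, 22.5 mm up
- glue: bystander: glue bottle, round, 52 mm across, 150 mm tall, standing on the bench; origin on its underside
- screws: bystander: open screw tray 90 x 70 x 30 mm; origin on its underside
- tape: bystander: tape measure 62 x 35 mm, 58 mm tall; origin on its underside
- offcut: bystander: dark offcut 70 x 45 mm, 20 mm thick; origin on its underside
- driver: bystander: screwdriver lying on the bench, about 200 mm long; origin on its underside
- square: bystander: try square: stock 100 mm, steel blade 160 mm, lying flat; origin on its underside
- plug: bystander: small round wooden plug, 28 mm across, 30 mm tall; origin on its underside
Things that resemble listed ones, but are neither listed nor needed, are in the scene too. Leave any blue look-alike of the rail alone.

How it is judged:
By the outcome, as a careful person would: the job done as asked, in the order asked, and still so for the second after the job is handed in, while the arm keeps its last pose, push and grip.
It also fails if it takes over 72 s, if anything falls off the work surface, if the arm or the gripper's body presses on something with over 40 N, if the wrist force passes 120 N, or if a joint passes its speed limit or range.

## Working session

There is one attempt and no reset: what is moved stays moved. The work goes in short steps, Python scripts to look and compute and a shell command to move; the robot and the scene stay as the last step left them, time stands still between calls to the robot, and variables do not carry over. Pictures are saved under pics/ and viewed, about 8 in all and at most 12, crops included, and the job is handed in when it is done.

```bash
ls; mkdir -p pics; cat > h.py <<'E'
import numpy as np, cv2
from workcell import manip
from scipy.spatial.transform import Rotation as Rn
def snap(n):
    p,d=manip.camera(n); np.savez(f'/tmp/{n}.npz',p=p,d=d); return p,d
def world(n,u,v,d=None,z=None):
    m=manip.camera_model(n);K=np.array(m['intrinsics']);k=m['k1']
    x=(u-K[0,2])/K[0,0];y=(v-K[1,2])/K[1,1]
    rd=np.hypot(x,y);r=rd
    for _ in range(20): r=rd/(1+k*r*r)
    s=r/rd if rd>0 else 1
    ray=np.array([x*s,y*s,1]);R=np.array(m['R']);t=np.array(m['t'])
    if z is not None:
        o=-R.T@t;w=R.T@ray; return o+w*(z-o[2])/w[2]
    return R.T@(ray*d-t)
def cloud(n):
    f=np.load(f'/tmp/{n}.npz');d=f['d'];m=manip.camera_model(n);K=np.array(m['intrinsics'])
    v,u=np.mgrid[:384,:512]
    x=(u-K[0,2])/K[0,0];y=(v-K[1,2])/K[1,1];rd=np.hypot(x,y);r=rd.copy()
    for _ in range(20): r=rd/(1+m['k1']*r*r)
    s=np.where(rd>0,r/np.maximum(rd,1e-9),1)
    P=np.stack([x*s*d,y*s*d,d],-1)
    W=(P-np.array(m['t']))@np.array(m['R']); W[d==0]=np.nan
    return W,f['p']
def crop(p,u0,v0,u1,v1,s,f):
    c=cv2.resize(p[v0:v1,u0:u1],None,fx=s,fy=s,interpolation=cv2.INTER_CUBIC); cv2.imwrite(f,c[...,::-1])
E
python3 - <<'E'
from h import *
for n in('top','side'):
    p,d=snap(n); crop(p,0,0,512,384,1.5,f'pics/{n}0.png'); m=manip.camera_model(n); print(n,-np.array(m['R']).T@m['t'],m['R'])
print(manip.get_obs(),manip.pinch_z)
E
```

```text
pics
top [4.07398120e-01 5.16189153e-04 1.35462087e+00] [[-0.01661092 -0.99985663  0.0032864 ]
 [-0.99845297  0.01641298 -0.05312511]
 [ 0.05306355 -0.00416378 -0.99858246]]
side [ 0.18888006 -0.84410621  0.91077196] [[ 0.94573033 -0.3244819   0.01748252]
 [-0.21195646 -0.65675708 -0.72370201]
 [ 0.24630997  0.68072141 -0.68989112]]
{'clock': 0.1, 'joint_pos': array([-1.22463665,  0.3327925 , -0.06466125,  1.46081557,  0.02162275,
        1.34989086, -0.08854744]), 'joint_velocities': array([-0.00012989, -0.00091871,  0.00145599, -0.00164768,  0.00067223,
        0.00019811,  0.00012091]), 'tau': array([ 3.69779718e-04, -6.26741838e+01,  4.82157210e-02, -3.92431176e+01,
        1.62489881e-02,  6.88628134e-03,  5.74947450e-06]), 'position': array([0.22520436, 0.58268121, 0.23062544]), 'ee_rot': array([ 0.58347262,  0.3995043 , -0.40017334, -0.58293851]), 'ft_force': array([0.59693569, 0.3596265 , 0.15766609]), 'torque': array([-0.00746392,  0.05053927, -0.01631808]), 'grip_width': 1.0032177760426781} 0.0187
```

View pics/top0.png

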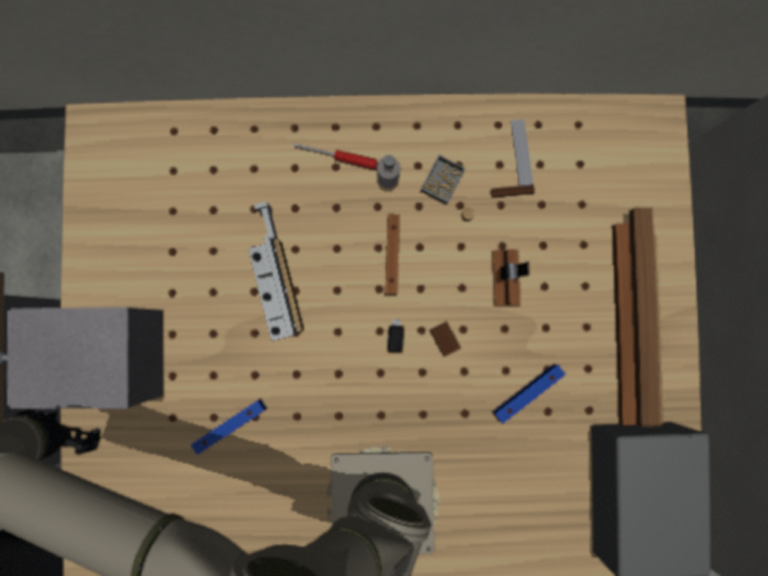

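View pics/side0.png

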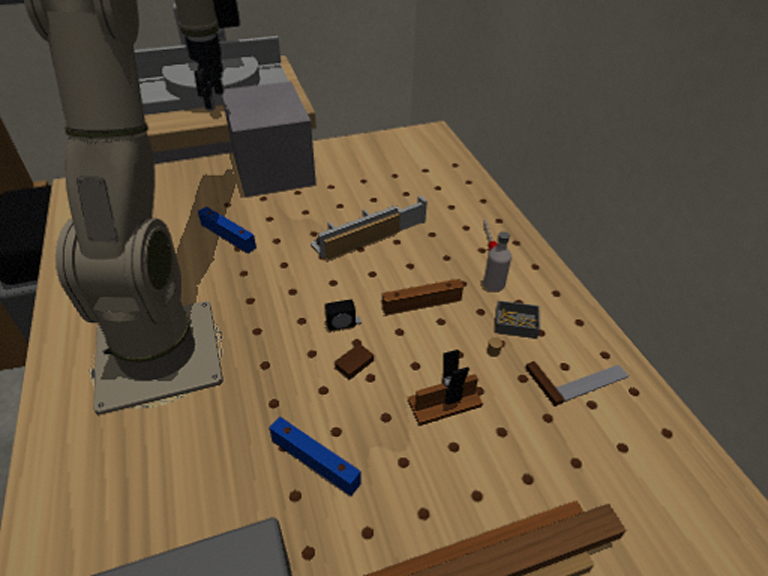

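```bash
python3 -c "
from h import *
print(Rn.from_quat(manip.get_obs()['ee_rot']).as_matrix().round(3))"
```

```text
[[ 0.361 -0.    -0.933]
 [ 0.933 -0.001  0.361]
 [-0.001 -1.    -0.   ]]
```

```bash
cat > meas.py <<'E'
from h import *
W,p=cloud('top')
def box(W,u0,v0,u1,v1,z0,z1):
    r=np.array([u0,v0,u1,v1])/1.5; r=r.astype(int)
    q=W[r[1]:r[3],r[0]:r[2]].reshape(-1,3); q=q[(q[:,2]>z0)&(q[:,2]<z1)]; return q
def rect(n,q):
    q=q[np.isfinite(q).all(1)]
    (c,s,a)=cv2.minAreaRect((q[:,:2]*1000).astype(np.float32)); print(n,len(q),'c',np.round(c,1),'s',np.round(s,1),'a',round(a,2),'z',np.percentile(q[:,2],[5,50,95]).round(4))
    m=q[:,:2].mean(0);e,v=np.linalg.eigh(np.cov(q[:,:2].T));d=v[:,1];print('  mean',(m*1000).round(1),'pca dir',np.degrees(np.arctan2(d[1],d[0])).round(2))
if __name__=='__main__':
    rect('rail',box(W,378,205,408,305,.038,.055))
    rect('fence top',box(W,240,195,310,350,.055,.09))
    rect('notchtop',box(W,255,205,280,240,.05,.066))
    rect('fence hi',box(W,240,195,310,350,.066,.09))
    rect('face',box(W,240,195,310,350,.045,.0655))
    rect('rest foot',box(W,485,240,530,315,.005,.022))
    rect('rest board',box(W,485,240,530,315,.05,.066))
    rect('clamp hi',box(W,485,240,540,315,.09,.2))
    rect('clamp all',box(W,485,240,540,315,.07,.2))
    for n,b in dict(glue=(370,145,405,195),tape=(380,315,410,358),screws=(415,150,470,210),plug=(455,200,478,225),offcut=(425,315,465,360)).items(): rect(n,box(W,*b,.008,.2))
    q=box(W,405,330,425,350,-.05,.05);print('bench',np.nanmedian(q,0))
    top,_=p,0
    crop(p,320,150,370,215,8,'pics/c1.png')
    S=np.load('/tmp/side.npz')['p']
    a=cv2.resize(p[125:235,155:215],None,fx=5,fy=5,interpolation=cv2.INTER_CUBIC);b=cv2.resize(S[225:290,265:330],None,fx=6,fy=6,interpolation=cv2.INTER_CUBIC);c=cv2.resize(p[135:205,245:280],None,fx=3,fy=3)
    H=np.zeros((550,800,3),np.uint8);H[:550,:300]=a;H[:390,300:690]=b;H[:210,692:797]=c;cv2.imwrite('pics/c2.png',H[...,::-1])
E
python3 meas.py
```

```text
rail 444 c [560.8 -33.7] s [ 28. 179.] a 86.92 z [0.0411 0.0452 0.0501]
  mean [561.1 -33.7] pca dir 176.71
fence top 651 c [527.2 237.4] s [300.6  69.9] a 13.48 z [0.0569 0.0644 0.0732]
  mean [519.2 218.6] pca dir -166.67
notchtop 104 c [633.8 245.6] s [83.8 27.6] a 16.34 z [0.054  0.0599 0.0638]
  mean [635.3 244.2] pca dir -164.6
fence hi 280 c [531.5 219.7] s [300.6  30.9] a 14.35 z [0.0667 0.0699 0.0743]
  mean [509.2 220.9] pca dir -166.69
face 430 c [528.5 238.4] s [298.4  70.5] a 14.04 z [0.048  0.0599 0.0647]
  mean [527.  217.3] pca dir -166.35
rest foot 393 c [ 506.6 -294.3] s [100.4 172.3] a 85.33 z [0.0059 0.0121 0.0172]
  mean [ 502.5 -288.3] pca dir -179.14
rest board 119 c [ 505.7 -289.7] s [ 21. 120.] a 88.75 z [0.0511 0.0601 0.0638]
  mean [ 502.7 -292.4] pca dir -179.38
clamp hi 84 c [ 516.5 -293.1] s [30.5 49.4] a 0.43 z [0.0934 0.1213 0.1283]
  mean [ 515.7 -301. ] pca dir 91.56
clamp all 144 c [ 516.4 -293.1] s [30.4 49.5] a 0.86 z [0.0714 0.1018 0.128 ]
  mean [ 515.7 -299. ] pca dir 91.63
glue 324 c [751.  -13.1] s [82.7 51.3] a 64.03 z [0.0162 0.0971 0.1518]
  mean [739.9 -22.2] pca dir -136.33
tape 216 c [377.2 -38.1] s [38.7 75.3] a 78.41 z [0.045  0.0574 0.062 ]
  mean [372.7 -37.1] pca dir 173.36
screws 257 c [ 728.9 -176.2] s [114.6 103.1] a 62.37 z [0.009  0.0163 0.0327]
  mean [ 736.  -155.6] pca dir 155.9
plug 64 c [ 652.  -208.5] s [26.5 61.8] a 27.39 z [0.0086 0.03   0.0339]
  mean [ 651.5 -208.4] pca dir 128.55
offcut 281 c [ 364.3 -143.5] s [70. 63.] a 27.54 z [0.016  0.0202 0.025 ]
  mean [ 368.4 -150.6] pca dir -152.7
bench [ 0.36861636 -0.08149423  0.0007385 ]
```

View pics/c2.png

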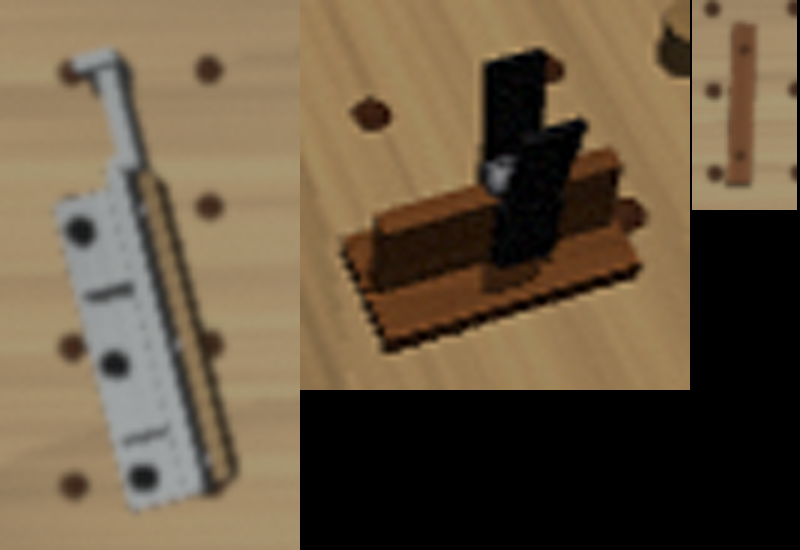

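```bash
cat > fence.py <<'E'
from h import *
W,p=cloud('top')
q=W[120:240,150:215].reshape(-1,3);q=q[np.isfinite(q).all(1)]
def front(q,th,z0,z1):
    d=np.array([np.cos(th),np.sin(th)]);n=np.array([-d[1],d[0]])
    h=q[(q[:,2]>z0)&(q[:,2]<z1)];return h[:,:2]@d,h[:,:2]@n,h[:,2]
th=np.radians(13.3)
for it in range(4):
    s,n,z=front(q,th,.054,.075)
    c=[];
    for a in np.arange(.41,.58,.006):
        k=(s>=a)&(s<a+.006)
        if k.sum()>2: c.append((a+.003,np.min(n[k])))
    c=np.array(c);f=np.polyfit(c[:,0],c[:,1],1);r=c[:,1]-np.polyval(f,c[:,0]);g=abs(r)<.003;f=np.polyfit(c[g,0],c[g,1],1);th+=np.arctan(f[0])
s,n,z=front(q,th,.03,.09)
print('theta',np.degrees(th),'front n',np.median(c[:,1]),r.std())
nf=np.median(c[:,1])+.014
for a in np.arange(.40,.73,.01):
    k=(s>=a)&(s<a+.01)&(z>.05);print(round(a,3),k.sum(),(1000*(np.percentile(n[k],[2,98])-nf)).round(1) if k.any() else '',np.percentile(z[k],[20,50,80]).round(4) if k.any() else '')
k=(z>.05);print('s ext',s[k].min(),s[k].max()); k=(z>.03)
h=q[q[:,2]>.004];d=np.array([np.cos(th),np.sin(th)]);nn=np.array([-d[1],d[0]])
ss=h[:,:2]@d;n2=h[:,:2]@nn;k=(n2>nf+.01)&(n2<nf+.07)&(ss>.38)&(ss<.6);print('foot s',ss[k].min(),'foot back',(np.percentile(n2[k],[98,99.5])-nf)*1000)
E
python3 fence.py
```

```text
theta 13.70810896845316 front n 0.07171040280098052 0.003198886148168127
0.4 0  
0.41 3 [ 5.2 11.1] [0.0696 0.0696 0.0702]
0.42 20 [-13.5  14.4] [0.0622 0.0666 0.0711]
0.43 25 [-14.2  15.1] [0.0617 0.0646 0.069 ]
0.44 24 [-14.3  14.6] [0.0609 0.0673 0.0717]
0.45 24 [-14.1  14.4] [0.0591 0.0649 0.0695]
0.46 42 [-13.2  53.2] [0.0585 0.0612 0.0678]
0.47 27 [-14.5  44.3] [0.0611 0.0651 0.07  ]
0.48 24 [-14.4  14.9] [0.063  0.0672 0.0699]
0.49 23 [-13.9  14.4] [0.061  0.0645 0.0705]
0.5 25 [-14.   14.9] [0.0599 0.0634 0.071 ]
0.51 22 [-13.9  14.6] [0.0593 0.0652 0.0709]
0.52 27 [-14.1  15.4] [0.0604 0.0649 0.0702]
0.53 23 [-13.5  15.3] [0.061  0.0661 0.0715]
0.54 23 [-13.4  14.6] [0.0596 0.0655 0.0699]
0.55 23 [-14.1  14.8] [0.0604 0.0666 0.0703]
0.56 44 [-13.7  51.6] [0.0571 0.0601 0.0687]
0.57 29 [-13.5  46. ] [0.0579 0.0629 0.0705]
0.58 23 [-14.4  14.9] [0.0584 0.0657 0.0702]
0.59 25 [-13.9  15.7] [0.0603 0.0658 0.0695]
0.6 24 [-13.6  15.3] [0.0603 0.0645 0.0699]
0.61 23 [-12.9  15.4] [0.0604 0.0671 0.0707]
0.62 23 [-13.   14.6] [0.0603 0.0647 0.0691]
0.63 18 [-12.2  15.7] [0.0575 0.0676 0.0691]
0.64 17 [-5.3 13.7] [0.057  0.06   0.0609]
0.65 12 [-5.4  5.2] [0.06   0.0618 0.0635]
0.66 11 [-5.   5.8] [0.0555 0.0575 0.0607]
0.67 13 [-5.5  6.1] [0.056  0.0601 0.0615]
0.68 13 [-5.5  6.1] [0.058  0.0599 0.063 ]
0.69 12 [-5.2  6. ] [0.0581 0.0597 0.0608]
0.7 20 [-8.4 17.1] [0.057  0.0588 0.0627]
0.71 30 [-9.2 18.5] [0.0668 0.0689 0.0718]
0.72 0  
s ext 0.41810676981376826 0.7192969765933214
foot s 0.3820178002078871 foot back [65.26918427 66.92072984]
```

```bash
cat > go.py <<'E'
import sys
from h import *
o=manip.get_obs();R=Rn.from_quat(o['ee_rot'])
x,y,z,yaw=map(float,sys.argv[1:5]);a=np.radians(yaw)
T=np.array([[np.cos(a),0,-np.sin(a)],[np.sin(a),0,np.cos(a)],[0,-1,0]])
off=R.inv().apply(np.array([x,y,z])-o['position'])/.2
t=(R.inv()*Rn.from_matrix(T)).as_rotvec()/np.radians(45)
m=R.as_matrix();print('pos',o['position'].round(4),'yaw',np.degrees(np.arctan2(m[1,0],m[0,0])).round(2),'F',o['ft_force'].round(2),'g',round(o['grip_width'],3),'t',round(o['clock'],2),'q7',o['joint_pos'][6].round(2),'tilt',m[2,0].round(4),m[2,2].round(4))
print('off',off.round(4),'turn',t.round(4),'steps needed',np.abs(off).max().round(2))
E
python3 go.py .45 .2 .24 90.7
```

```text
pos [0.2252 0.5827 0.2306] yaw 68.87 F [0.6  0.36 0.16] g 1.003 t 0.1 q7 -0.09 tilt -0.0012 -0.0001
off [-1.3796 -0.0451 -1.7382] turn [-2.000e-04 -4.852e-01 -1.500e-03] steps needed 1.74
```

```bash
python3 -m pendant '{"offset":[[-0.25,-0.02,-0.3],[-0.45,-0.04,-0.6],[-0.7,-0.05,-0.9],[-0.7,-0.05,-0.9]],"turn":[[0,-0.2,0],[0,-0.4,0],[0,-0.485,0],[0,-0.485,0]]}' 100 30; python3 go.py .45 .2 .24 90.7;python3 go.py .5165 -.293 .24 90.7
```

```text
clock: 0.6
position: [0.3443, 0.3843, 0.2407]
ee_rot: [-0.498, -0.502, 0.503, 0.497]
ft_force: [0.7, 1.5, -0.4]
grip_width: 0.998
pos [0.3443 0.3843 0.2407] yaw 90.59 F [ 0.72  1.47 -0.37] g 0.998 t 0.6 q7 0.65 tilt -0.0017 0.0002
off [-0.9268  0.0051 -0.5191] turn [-0.0003 -0.0023 -0.0021] steps needed 0.93
pos [0.3443 0.3843 0.2407] yaw 90.59 F [ 0.72  1.47 -0.37] g 0.998 t 0.6 q7 0.65 tilt -0.0017 0.0002
off [-3.3951  0.0091 -0.826 ] turn [-0.0003 -0.0023 -0.0021] steps needed 3.4
```

```bash
python3 -m pendant '{"offset":[[-0.25,0,-0.2],[-0.5,0,-0.4],[-0.75,0,-0.6],[-1,0,-0.7]],"turn":[[0,0,0],[0,0,0],[0,0,0],[0,0,0]]}'; python3 -m pendant '{"offset":[[-0.3,0,0],[-0.6,0,0],[-0.9,0,0],[-1,0,0]],"turn":[[0,0,0],[0,0,0],[0,0,0],[0,0,0]]}';python3 -m pendant '{"offset":[[-0.3,0,0],[-0.6,0,0],[-0.9,0,0],[-1,0,0]],"turn":[[0,0,0],[0,0,0],[0,0,0],[0,0,0]]}'; python3 go.py .5165 -.293 .18 90.7
```

```text
clock: 1.1
position: [0.4873, 0.1839, 0.2407]
ee_rot: [-0.498, -0.502, 0.503, 0.497]
ft_force: [1.2, 0.5, 0.3]
grip_width: 1.0
clock: 1.6
position: [0.4889, -0.0202, 0.2411]
ee_rot: [-0.499, -0.501, 0.502, 0.498]
ft_force: [0.1, 1.2, 0.3]
grip_width: 1.003
clock: 2.1
position: [0.4886, -0.2243, 0.2415]
ee_rot: [-0.501, -0.499, 0.501, 0.499]
ft_force: [0.4, 1.1, 0.7]
grip_width: 0.999
pos [ 0.4886 -0.2243  0.2415] yaw 89.99 F [0.39 1.14 0.66] g 0.999 t 2.1 q7 1.99 tilt -0.0036 0.0009
off [-0.3422  0.3088 -0.1396] turn [-0.0011 -0.0157 -0.0045] steps needed 0.34
```

```bash
python3 -m pendant '{"offset":[[-0.2,0,-0.1],[-0.342,0.1,-0.14],[-0.342,0.3,-0.14],[-0.342,0.5,-0.14],[-0.342,0.7,-0.14],[-0.342,0.79,-0.14],[-0.342,0.79,-0.14]],"turn":[[0,-0.01,-0.004],[0,-0.015,-0.004],[0,-0.015,-0.004],[0,-0.015,-0.004],[0,-0.015,-0.004],[0,-0.015,-0.004],[0,-0.015,-0.004]]}'; python3 go.py .5165 -.293 .083 90.7; python3 -c "
from h import *
p,d=snap('side');crop(p,250,180,370,300,4,'pics/g1.png')"
```

```text
clock: 2.98
position: [0.516, -0.2931, 0.0831]
ee_rot: [-0.496, -0.502, 0.504, 0.498]
ft_force: [-0.1, 0.2, 0.7]
grip_width: 0.999
pos [ 0.516  -0.2931  0.0831] yaw 90.66 F [-0.1   0.24  0.73] g 0.999 t 2.98 q7 2.24 tilt 0.0001 0.0027
off [ 0.0005  0.0007 -0.0027] turn [-0.0035 -0.0008  0.0001] steps needed 0.0
```

View pics/g1.png

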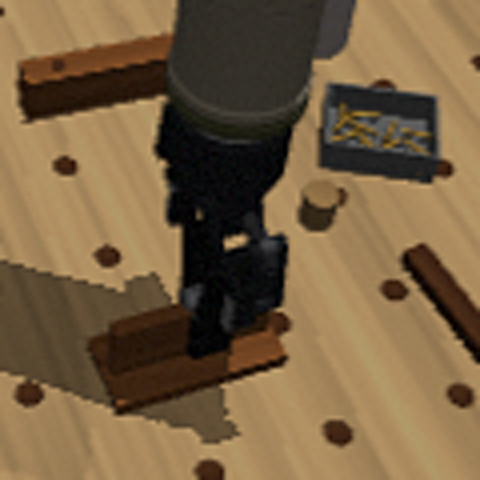

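The gripper's fingers straddle the clamp handles (crop px ~(235,285)), and the rest is unmoved. Next I squeeze.

```bash
python3 -m pendant '{"offset":[[0,0,0],[0,0,0],[0,0,0],[0,0,0],[0,0,0],[0,0,0],[0,0,0],[0,0,0]],"turn":[[0,0,0],[0,0,0],[0,0,0],[0,0,0],[0,0,0],[0,0,0],[0,0,0],[0,0,0]]}' 0 40; python3 go.py .5165 -.293 .203 90.7
```

```text
clock: 4.03
position: [0.5184, -0.2934, 0.0865]
ee_rot: [0.498, 0.504, -0.503, -0.496]
ft_force: [-0.4, 3.4, 12.6]
grip_width: 0.311
pos [ 0.5184 -0.2934  0.0865] yaw 90.7 F [-0.36  3.41 12.6 ] g 0.311 t 4.03 q7 2.24 tilt -0.0007 -0.0028
off [ 0.0015 -0.5826  0.0076] turn [ 0.0036  0.0001 -0.0009] steps needed 0.58
```

```bash
python3 -m pendant '{"offset":[[0,-0.05,0],[0,-0.15,0],[0,-0.3,0],[0,-0.45,0],[0,-0.6,0],[0,-0.6,0]],"turn":[[0,0,0],[0,0,0],[0,0,0],[0,0,0],[0,0,0],[0,0,0]]}'; python3 go.py .63 .23 .203 103.7; python3 -c "
from h import *
p,d=snap('side');crop(p,240,140,370,270,4,'pics/g2.png')"
```

```text
clock: 4.78
position: [0.5189, -0.2943, 0.21]
ee_rot: [0.5, 0.504, -0.502, -0.495]
ft_force: [-0.1, 0.1, -1.7]
grip_width: 0.316
pos [ 0.5189 -0.2943  0.21  ] yaw 90.67 F [-0.1   0.09 -1.73] g 0.316 t 4.78 q7 2.18 tilt -0.0024 -0.0075
off [ 2.6149  0.0329 -0.5858] turn [ 0.0091 -0.2895 -0.0041] steps needed 2.61
```

View pics/g2.png

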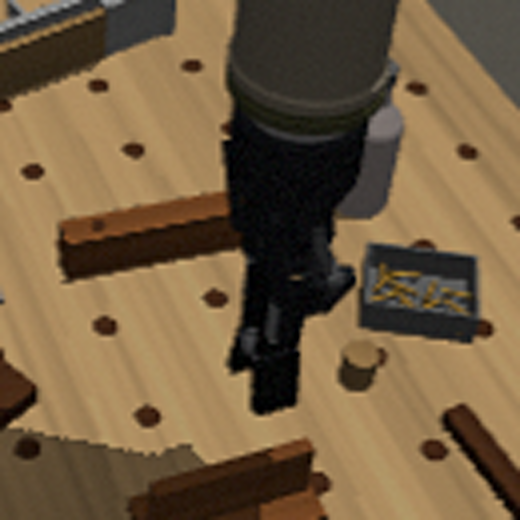

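```bash
python3 -m pendant '{"offset":[[0.25,0,-0.05],[0.5,0,-0.1],[0.75,0,-0.15],[1,0,-0.2]],"turn":[[0,0,0],[0,0,0],[0,0,0],[0,-0.05,0]]}'; python3 -m pendant '{"offset":[[0.25,0,-0.05],[0.5,0,-0.1],[0.75,0,-0.15],[1,0,-0.2]],"turn":[[0,-0.1,0],[0,-0.15,0],[0,-0.2,0],[0,-0.25,0]]}'; python3 go.py .6338 .2430 .16 103.7
```

```text
clock: 5.32
position: [0.5555, -0.0916, 0.2074]
ee_rot: [0.488, 0.513, -0.512, -0.485]
ft_force: [1.3, 0.5, -1.9]
grip_width: 0.314
clock: 5.82
position: [0.5846, 0.1116, 0.2065]
ee_rot: [0.435, 0.558, -0.558, -0.433]
ft_force: [0.1, -0.2, -0.5]
grip_width: 0.313
pos [0.5846 0.1116 0.2065] yaw 104.28 F [ 0.11 -0.23 -0.49] g 0.313 t 5.83 q7 1.65 tilt -0.0025 -0.0021
off [ 0.5766  0.2319 -0.4001] turn [ 0.0027  0.0128 -0.0032] steps needed 0.58
```

```bash
python3 -m pendant '{"offset":[[0.2,0,-0.2],[0.4,0,-0.4],[0.577,0,-0.4],[0.577,0.12,-0.4],[0.577,0.23,-0.4],[0.577,0.23,-0.4]],"turn":[[0,0.01,0],[0,0.013,0],[0.003,0.013,-0.003],[0.003,0.013,-0.003],[0.003,0.013,-0.003],[0.003,0.013,-0.003]]}'; python3 go.py .6338 .2430 .0865 103.7; python3 -c "
from h import *
p,d=snap('side');crop(p,200,90,320,190,5,'pics/g3.png')"
```

```text
clock: 6.58
position: [0.6322, 0.2425, 0.1577]
ee_rot: [-0.436, -0.554, 0.558, 0.438]
ft_force: [0.1, 0.7, -0.6]
grip_width: 0.314
pos [0.6322 0.2425 0.1577] yaw 103.69 F [ 0.08  0.73 -0.62] g 0.314 t 6.58 q7 1.5 tilt -0.0014 0.0051
off [ 0.0012  0.3562 -0.01  ] turn [-0.0065 -0.0002 -0.0017] steps needed 0.36
```

View pics/g3.png

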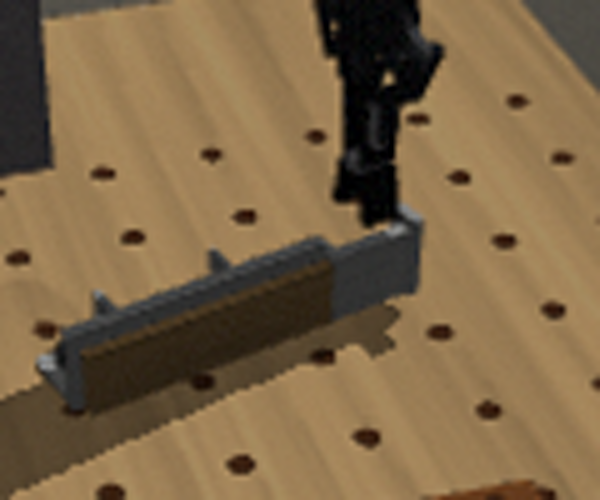

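```bash
python3 -m pendant '{"offset":[[0,0.06,-0.01],[0,0.12,-0.01],[0,0.18,-0.01],[0,0.24,-0.01],[0,0.3,-0.01],[0,0.3,-0.01]],"turn":[[-0.003,0,0],[-0.006,0,0],[-0.006,0,0],[-0.006,0,0],[-0.006,0,0],[-0.006,0,0]]}'; python3 go.py .6338 .2430 .0865 103.7
```

```text
clock: 7.38
position: [0.6343, 0.2429, 0.0981]
ee_rot: [-0.437, -0.556, 0.556, 0.436]
ft_force: [-0.3, -0.0, -0.1]
grip_width: 0.315
pos [0.6343 0.2429 0.0981] yaw 103.69 F [-0.26 -0.02 -0.14] g 0.315 t 7.38 q7 1.51 tilt -0.0012 -0.0002
off [0.001  0.0582 0.0021] turn [ 0.0002 -0.0003 -0.0016] steps needed 0.06
```

```bash
python3 -m pendant '{"offset":[[0,0.02,0],[0,0.04,0],[0,0.06,0],[0,0.07,0],[0,0.07,0]],"turn":[[0,0,0],[0,0,0],[0,0,0],[0,0,0],[0,0,0]]}'; python3 go.py .6338 .2430 .0865 103.7
```

```text
clock: 8.0
position: [0.6349, 0.2431, 0.0864]
ee_rot: [0.437, 0.556, -0.556, -0.436]
ft_force: [-6.2, -1.6, 14.2]
grip_width: 0.315
pos [0.6349 0.2431 0.0864] yaw 103.68 F [-6.16 -1.64 14.22] g 0.315 t 8.0 q7 1.51 tilt -0.0004 -0.002
off [ 0.0009 -0.0003  0.0053] turn [ 0.0025 -0.0005 -0.0005] steps needed 0.01
```

```bash
python3 -m pendant '{"offset":[[0,0.005,0],[0,0.005,0],[0,0.005,0],[0,0.005,0],[0,0.0,0],[0,0,0],[0,0,0]],"turn":[[0,0,0],[0,0,0],[0,0,0],[0,0,0],[0,0,0],[0,0,0],[0,0,0]]}' 100; python3 -m pendant '{"offset":[[0,-0.1,0],[0,-0.3,0],[0,-0.5,0],[0,-0.6,0],[-0.3,-0.6,0.3],[-0.6,-0.6,0.6],[-0.6,-0.6,0.6]],"turn":[[0,0,0],[0,0,0],[0,0,0],[0,0,0],[0,0,0],[0,0,0],[0,0,0]]}'; python3 - <<'E'
from h import *
p,d=snap('side');p2,_=snap('top')
a=cv2.resize(p[90:190,200:300],None,fx=4,fy=4,interpolation=cv2.INTER_CUBIC);b=cv2.resize(p2[115:215,150:250],None,fx=4,fy=4,interpolation=cv2.INTER_CUBIC)
cv2.imwrite('pics/g4.png',np.hstack([a,b])[...,::-1])
E
python3 go.py .6338 .2430 .0865 103.7
```

```text
clock: 8.88
position: [0.6349, 0.2431, 0.0864]
ee_rot: [0.437, 0.556, -0.556, -0.436]
ft_force: [0.6, 0.1, 0.9]
grip_width: 1.001
clock: 9.75
position: [0.545, 0.0955, 0.2065]
ee_rot: [0.438, 0.556, -0.555, -0.437]
ft_force: [0.7, 0.1, 0.9]
grip_width: 1.001
pos [0.5449 0.0929 0.207 ] yaw 103.32 F [ 0.57 -1.26  0.45] g 0.998 t 9.85 q7 1.62 tilt -0.0006 -0.0017
off [ 0.6282  0.603  -0.6046] turn [ 0.0021 -0.0084 -0.0008] steps needed 0.63
```

View pics/g4.png

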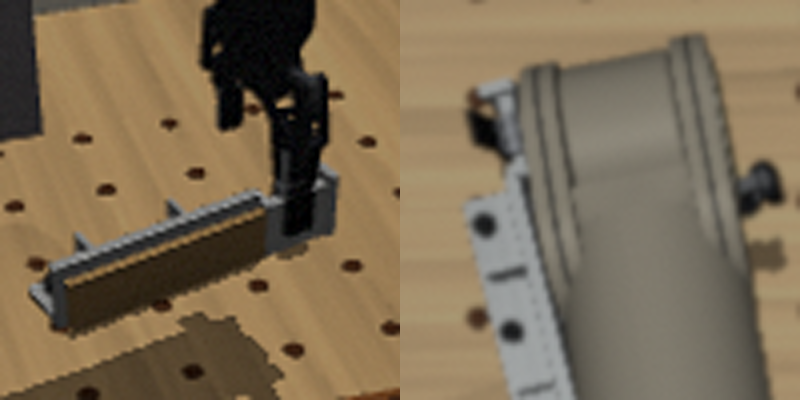

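```bash
python3 go.py .5608 -.0337 .12 86.8
```

```text
pos [0.5449 0.0929 0.207 ] yaw 103.32 F [ 0.57 -1.26  0.45] g 0.998 t 9.85 q7 1.62 tilt -0.0006 -0.0017
off [-0.6341  0.4351  0.069 ] turn [ 0.0022  0.3671 -0.0004] steps needed 0.63
```

```bash
python3 -m pendant '{"offset":[[-0.25,0,0.03],[-0.5,0.1,0.06],[-0.634,0.25,0.069],[-0.634,0.435,0.069],[-0.634,0.435,0.069]],"turn":[[0,0.15,0],[0,0.3,0],[0.002,0.367,0],[0.002,0.367,0],[0.002,0.367,0]]}' 100; python3 go.py .5608 -.0337 .015 86.8; python3 - <<'E'
from h import *
p,_=snap('top');p2,d2=snap('side')
W,_=cloud('top');q=W[120:240,140:225].reshape(-1,3);q=q[np.isfinite(q).all(1)]
th=np.radians(13.7);d=np.array([np.cos(th),np.sin(th)]);n=np.array([-d[1],d[0]])
for nm in('top','side'):
    W,_=cloud(nm);q=W.reshape(-1,3);q=q[np.isfinite(q).all(1)];q=q[np.hypot(q[:,0]-.634,q[:,1]-.243)<.06]
    for z0,z1 in((.085,.2),(.11,.2)):
        k=(q[:,2]>z0)&(q[:,2]<z1);s=q[k,:2]@d;x=q[k,:2]@n-.0857
        print(nm,k.sum(),'s',np.percentile(s,[3,50,97]).round(4),'x',np.percentile(x,[3,50,97]).round(4),'ztop',np.percentile(q[k,2],97).round(4))
E
```

```text
clock: 10.48
position: [0.5591, -0.0335, 0.1179]
ee_rot: [-0.513, -0.484, 0.487, 0.515]
ft_force: [-0.3, 0.5, -0.2]
grip_width: 1.002
pos [ 0.5591 -0.0335  0.1179] yaw 86.8 F [-0.34  0.45 -0.15] g 1.002 t 10.47 q7 1.63 tilt -0.0012 0.0048
off [ 1.000e-04  5.145e-01 -1.100e-02] turn [-0.0061  0.0001 -0.0015] steps needed 0.51
top 92 s [0.6579 0.6708 0.6864] x [-0.0223  0.0149  0.0239] ztop 0.1319
top 58 s [0.6577 0.6721 0.6864] x [-0.0224  0.0181  0.0242] ztop 0.1326
side 50 s [0.6579 0.6635 0.6728] x [-0.0124  0.0155  0.0235] ztop 0.1284
side 22 s [0.6592 0.6635 0.6717] x [0.0139 0.0189 0.0248] ztop 0.1302
```

```bash
python3 -m pendant '{"offset":[[0,0.15,-0.011],[0,0.3,-0.011],[0,0.45,-0.011],[0,0.515,-0.011],[0,0.515,-0.011]],"turn":[[-0.006,0,0],[-0.006,0,0],[-0.006,0,0],[-0.006,0,0],[-0.006,0,0]]}'; python3 -m pendant '{"offset":[[0,0,0],[0,0,0],[0,0,0],[0,0,0],[0,0,0],[0,0,0],[0,0,0],[0,-0.05,0],[0,-0.08,0],[0,-0.08,0]],"turn":[[0,0,0],[0,0,0],[0,0,0],[0,0,0],[0,0,0],[0,0,0],[0,0,0],[0,0,0],[0,0,0],[0,0,0]]}' 0 40;  python3 go.py .5396 .1551 .031 103.7
```

```text
clock: 11.2
position: [0.5639, -0.033, 0.0186]
ee_rot: [0.515, 0.488, -0.485, -0.512]
ft_force: [-0.3, -0.3, -0.3]
grip_width: 1.001
clock: 12.45
position: [0.5642, -0.033, 0.0352]
ee_rot: [0.515, 0.488, -0.485, -0.512]
ft_force: [0.3, 0.3, -2.7]
grip_width: 0.322
pos [ 0.5642 -0.033   0.0352] yaw 86.89 F [ 0.3   0.3  -2.74] g 0.322 t 12.45 q7 1.69 tilt 0.0 -0.0064
off [0.9322 0.0201 0.1738] turn [ 0.0082 -0.3736 -0.0012] steps needed 0.93
```

```bash
python3 -m pendant '{"offset":[[0.25,0,0.04],[0.5,0,0.08],[0.75,0,0.12],[0.93,0,0.16],[0.93,0.0,0.16],[0.93,0.04,0.16],[0.93,0.075,0.16],[0.93,0.085,0.16],[0.93,0.085,0.16]],"turn":[[0,-0.1,0],[0,-0.2,0],[0,-0.3,0],[0,-0.373,0],[0,-0.373,0],[0,-0.373,0],[0,-0.373,0],[0,-0.373,0],[0,-0.373,0]]}'; python3 go.py .5425 .1558 .0186 103.7
```

```text
clock: 13.58
position: [0.5424, 0.1529, 0.019]
ee_rot: [0.439, 0.556, -0.554, -0.436]
ft_force: [-9.8, -4.0, 19.2]
grip_width: 0.319
pos [0.5424 0.1529 0.019 ] yaw 103.52 F [-9.78 -4.01 19.19] g 0.319 t 13.57 q7 1.6 tilt -0.0018 -0.0051
off [ 0.0142  0.0021 -0.0037] turn [ 0.0065 -0.004  -0.0023] steps needed 0.01
```

```bash
python3 -m pendant '{"offset":[[0,0,0],[0,0,0],[0,0,0],[0,0,0],[0,-0.15,0],[0,-0.4,0],[0,-0.5,0]],"turn":[[0,0,0],[0,0,0],[0,0,0],[0,0,0],[0,0,0],[0,0,0],[0,0,0]]}' 55 ; python3 -m pendant '{"offset":[[-0.1,0,0],[-0.24,0,0],[-0.24,0,0],[-0.24,0,0],[-0.24,0,0]],"turn":[[0,0.22,0],[0,0.44,0],[0,0.66,0],[0,0.88,0],[0,1,0]]}' 0 100; python3 go.py .5509 .1045 .1 13.7
```

```text
clock: 14.45
position: [0.5431, 0.1532, 0.1218]
ee_rot: [0.44, 0.558, -0.553, -0.435]
ft_force: [-0.4, -0.6, -0.5]
grip_width: 0.55
clock: 15.08
position: [0.5543, 0.1066, 0.1218]
ee_rot: [0.619, 0.347, -0.341, -0.616]
ft_force: [-0.3, -0.6, -0.1]
grip_width: 0.001
pos [0.5543 0.1066 0.1218] yaw 58.27 F [-0.34 -0.63 -0.12] g 0.001 t 15.07 q7 0.89 tilt 0.0053 -0.0068
off [-0.0184  0.1087  0.0096] turn [0.0056 0.9905 0.0097] steps needed 0.11
```

```bash
python3 -m pendant '{"offset":[[0,0,0.01],[0,0,0.01],[-0.02,0,0.01],[-0.02,0,0.01],[-0.02,0,0.01],[-0.02,0,0.01]],"turn":[[0,0.22,0],[0,0.44,0],[0,0.66,0],[0.005,0.88,0.01],[0.005,0.99,0.01],[0.005,0.99,0.01]]}'; python3 go.py .5509 .1045 .012 13.7; cat > rail.py <<'E'
from h import *
th=np.radians(13.7);d=np.array([np.cos(th),np.sin(th)]);n=np.array([-d[1],d[0]])
import sys
for nm in sys.argv[1:]:
    snap(nm);W,p=cloud(nm);rgb=p.astype(int).reshape(-1,3);q=W.reshape(-1,3)
    with np.errstate(invalid='ignore'):
        s=q[:,:2]@d;x=q[:,:2]@n-.0857
        k=(s>.4)&(s<.665)&(x>-.12)&(x<-.008)&(q[:,2]>.036)&(q[:,2]<.053)&(rgb[:,0]>rgb[:,2]*1.3)
        if x[k].max()>-.02: k&=(x<-.012)
    s,x,z=s[k],x[k],q[k,2]
    print(nm,k.sum(),'s',np.percentile(s,[0,1,99,100]).round(4),'x',np.percentile(x,[1,50,99]).round(4),'slope deg',np.degrees(np.arctan(np.polyfit(s,x,1)[0])).round(2))
E
python3 rail.py top side
```

```text
clock: 15.82
position: [0.5504, 0.1043, 0.1216]
ee_rot: [0.702, 0.085, -0.085, -0.702]
ft_force: [0.0, 0.1, -0.8]
grip_width: 0.005
pos [0.5504 0.1043 0.1216] yaw 13.77 F [ 0.01  0.06 -0.84] g 0.005 t 15.82 q7 0.16 tilt -0.0002 -0.0007
off [0.0028 0.5479 0.0006] turn [ 0.0009  0.0015 -0.0002] steps needed 0.55Traceback (most recent call last):
  File "rail.py", line 9, in <module>
    if x[k].max()>-.02: k&=(x<-.012)
       ~~~~~~~~^^
    return umr_maximum(a, axis, None, out, keepdims, initial, where)
ValueError: zero-size array to reduction operation maximum which has no identity
```

```bash
python3 rail.py side; python3 -c "
from h import *
f=np.load('/tmp/side.npz');crop(f['p'],190,90,320,200,5,'pics/g5.png')"
```

```text
side 427 s [0.4237 0.4291 0.65   0.6637] x [-0.0822 -0.0639 -0.0122] slope deg -7.68
```

View pics/g5.png

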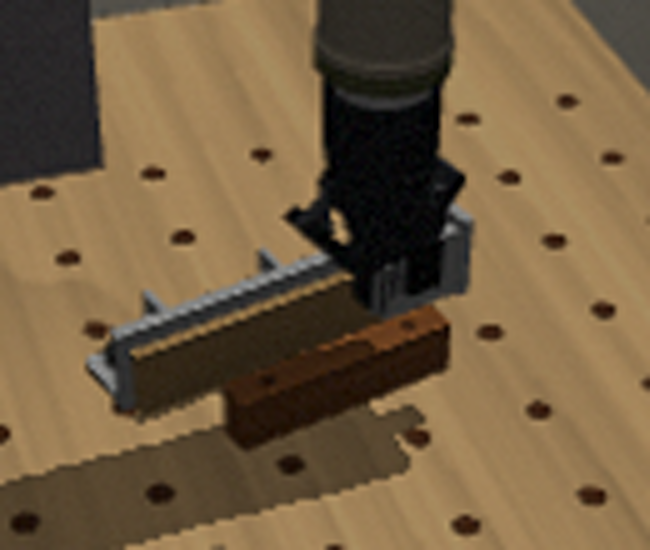

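```bash
sed -i 's/if x\[k\].max()>-.02: k&=(x<-.012)/k\&=(x<XM)/; s/^import sys/import sys; XM=float(sys.argv.pop(1))/' rail.py; python3 rail.py -.04 side; python3 go.py .5509 .1045 .012 13.7
```

```text
side 318 s [0.4707 0.4725 0.6489 0.6521] x [-0.083  -0.0697 -0.0515] slope deg 0.2
pos [0.5504 0.1043 0.1217] yaw 13.84 F [-0.    0.27 -0.07] g 0.006 t 15.97 q7 0.16 tilt -0.0 -0.0005
off [0.0026 0.5484 0.0008] turn [ 0.0007  0.003  -0.0001] steps needed 0.55
```

```bash
python3 -m pendant '{"offset":[[0.008,0.2,0],[0.008,0.4,0],[0.008,0.55,0],[0.008,0.55,0],[0.008,0.55,0]],"turn":[[0,0.003,0],[0,0.003,0],[0,0.003,0],[0,0.003,0],[0,0.003,0]]}'; python3 -m pendant '{"offset":[[0,0,0.04],[0,0,0.08],[0,0,0.12],[0,0,0.15],[0,0,0.18],[0,0,0.21],[0,0,0.24],[0,0,0.26],[0,0,0.27],[0,0,0.27]],"turn":[[0,0,0],[0,0,0],[0,0,0],[0,0,0],[0,0,0],[0,0,0],[0,0,0],[0,0,0],[0,0,0],[0,0,0]]}'; cat > st.py <<'E'
from h import *
o=manip.get_obs();th=np.radians(13.7);d=np.array([np.cos(th),np.sin(th)]);n=np.array([-d[1],d[0]])
m=Rn.from_quat(o['ee_rot']).as_matrix()
P=o['position'];F=o['ft_force'];print('s',(P[:2]@d).round(4),'x',(P[:2]@n-.0857).round(4),'z',P[2].round(4),'Fs',(F[:2]@d).round(2),'Fx',(F[:2]@n).round(2),'Fz',F[2].round(2),'t',round(o['clock'],2),'yaw',np.degrees(np.arctan2(m[1,0],m[0,0])).round(2),'tilt',m[2,0].round(4),m[2,2].round(4),'T',o['torque'].round(2))
E
python3 st.py; python3 rail.py -.01 side; python3 st.py
```

```text
clock: 16.6
position: [0.5528, 0.1045, 0.0129]
ee_rot: [0.702, 0.085, -0.084, -0.702]
ft_force: [-0.1, -0.5, -0.9]
grip_width: 0.001
clock: 17.85
position: [0.5398, 0.1574, 0.0127]
ee_rot: [-0.702, -0.085, 0.084, 0.702]
ft_force: [-0.3, -0.4, 0.7]
grip_width: -0.002
s 0.5617 x -0.0606 z 0.0127 Fs -0.37 Fx -0.35 Fz 0.66 t 17.85 yaw 13.74 tilt 0.0011 -0.0001 T [-0.02 -0.01 -0.01]
side 255 s [0.4241 0.4266 0.6482 0.6597] x [-0.06   -0.0318 -0.0102] slope deg -6.17
s 0.5617 x -0.0606 z 0.0127 Fs -0.77 Fx 0.25 Fz -0.53 t 17.9 yaw 13.73 tilt 0.001 -0.0 T [ 0.02 -0.02  0.02]
```

```bash
python3 -m pendant '{"offset":[[0,0,0.01],[0,0,0.02],[0,0,0.03],[0,0,0.035],[0,0,0.035]],"turn":[[0,0,0],[0,0,0],[0,0,0],[0,0,0],[0,0,0]]}' >/dev/null;python3 st.py;  python3 -m pendant '{"offset":[[0,0,0.005],[0,0,0.01],[0,0,0.01],[0,0,0.01]],"turn":[[0,0,0],[0,0,0],[0,0,0],[0,0,0]]}'>/dev/null;python3 st.py
```

```text
s 0.5616 x -0.0534 z 0.0127 Fs 0.61 Fx -0.1 Fz 0.03 t 18.52 yaw 13.74 tilt 0.0009 0.0001 T [-0.15 -0.08  0.  ]
s 0.5616 x -0.0514 z 0.0127 Fs 0.06 Fx -3.09 Fz 0.43 t 19.02 yaw 13.74 tilt 0.001 0.0001 T [-0.48 -0.25 -0.02]
```

```bash
python3 -m pendant '{"offset":[[0,0,-0.08],[0,0,-0.15],[-0.2,0,-0.15],[-0.45,0,-0.15],[-0.633,0,-0.15],[-0.633,0,-0.15],[-0.633,0,-0.02],[-0.633,0,0.1],[-0.633,0,0.1]],"turn":[[0,0,0],[0,0,0],[0,0,0],[0,0,0],[0,0,0],[0,0,0],[0,0,0],[0,0,0],[0,0,0]]}'>/dev/null;python3 st.py;python3 rail.py -.0145 side
```

```text
s 0.4361 x -0.0305 z 0.0128 Fs 0.37 Fx -0.28 Fz -0.0 t 20.15 yaw 13.85 tilt 0.002 0.0004 T [-0.03 -0.03  0.  ]
side 292 s [0.4189 0.4652 0.6489 0.6648] x [-0.0439 -0.0324 -0.015 ] slope deg 0.32
```

```bash
python3 -m pendant '{"offset":[[0.05,0,0],[0.09,0,0],[0.11,0,0],[0.12,0,0],[0.12,0,0]],"turn":[[0,0,0],[0,0,0],[0,0,0],[0,0,0],[0,0,0]]}' >/dev/null;python3 st.py;  python3 -m pendant '{"offset":[[0.005,0,0],[0.01,0,0],[0.01,0,0],[0.01,0,0]],"turn":[[0,0,0],[0,0,0],[0,0,0],[0,0,0]]}'>/dev/null;python3 st.py;python3 rail.py -.0145 side
```

```text
s 0.4597 x -0.0318 z 0.0126 Fs -0.39 Fx 0.84 Fz 0.42 t 20.82 yaw 13.77 tilt 0.0013 -0.0003 T [-0.07  0.07 -0.03]
s 0.4617 x -0.0318 z 0.0126 Fs -0.46 Fx -0.78 Fz -0.7 t 21.32 yaw 13.77 tilt 0.0014 -0.0004 T [-0.19  0.25  0.01]
side 268 s [0.4319 0.4453 0.6529 0.6606] x [-0.0435 -0.0322 -0.0149] slope deg 1.9
```

```bash
for i in 1 2; do python3 -m pendant '{"offset":[[0.005,0,0],[0.0075,0,0],[0.0075,0,0]],"turn":[[0,0,0],[0,0,0],[0,0,0]]}' >/dev/null;python3 st.py;done
```

```text
s 0.4633 x -0.0318 z 0.0126 Fs -0.45 Fx -0.62 Fz -1.51 t 21.75 yaw 13.77 tilt 0.0016 -0.0004 T [-0.21  0.24  0.03]
s 0.465 x -0.0318 z 0.0126 Fs -1.15 Fx -0.08 Fz -1.22 t 22.12 yaw 13.77 tilt 0.0018 -0.0004 T [-0.29  0.2  -0.02]
```

```bash
python3 -m pendant '{"offset":[[0.005,0,0],[0.0075,0,0],[0.0075,0,0]],"turn":[[0,0,0],[0,0,0],[0,0,0]]}' >/dev/null;python3 st.py;python3 rail.py -.0145 side;  python3 -c "
from h import *
f=np.load('/tmp/side.npz');crop(f['p'],190,90,320,200,6,'pics/g6.png')"
```

```text
s 0.4666 x -0.0318 z 0.0127 Fs -1.15 Fx 0.01 Fz -0.11 t 22.5 yaw 13.77 tilt 0.002 -0.0004 T [-0.2   0.18 -0.02]
side 270 s [0.4325 0.4522 0.6561 0.663 ] x [-0.0445 -0.0325 -0.0147] slope deg 1.18
```

View pics/g6.png

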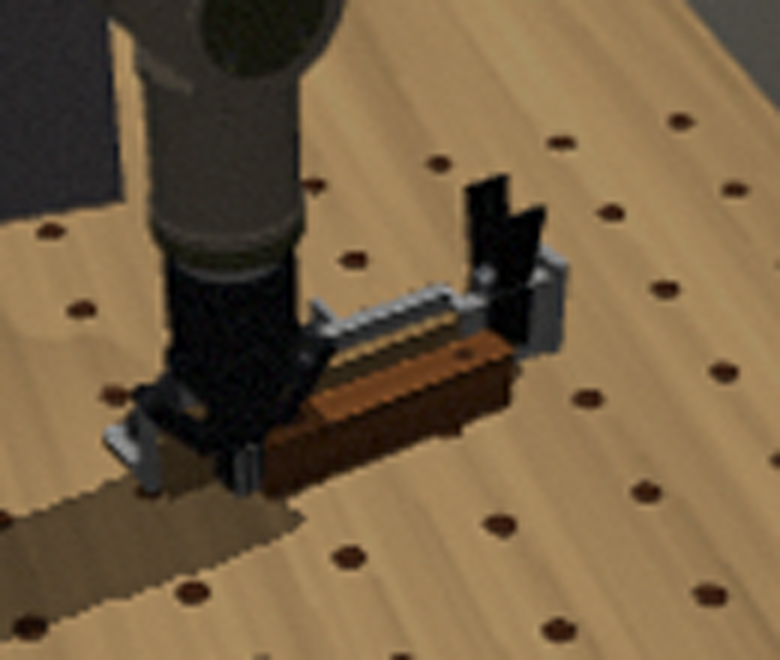

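```bash
for i in 1; do python3 -m pendant '{"offset":[[0.004,0,0],[0.005,0,0],[0.005,0,0]],"turn":[[0,0,0],[0,0,0],[0,0,0]]}' >/dev/null;python3 st.py;done;python3 rail.py -.0145 side
```

```text
s 0.4672 x -0.0318 z 0.0126 Fs -5.53 Fx -0.58 Fz 1.96 t 22.93 yaw 13.77 tilt 0.0011 -0.0003 T [-0.41  0.85 -0.01]
side 273 s [0.4247 0.4457 0.6598 0.6609] x [-0.0434 -0.0332 -0.0148] slope deg 1.15
```

```bash
python3 -m pendant '{"offset":[[-0.06,0,0],[-0.15,0,0],[-0.15,0,-0.13],[-0.15,0,-0.27],[-0.15,0,-0.27],[0.1,0,-0.27],[0.3,0,-0.27],[0.469,0,-0.27],[0.469,0,-0.27],[0.469,0,-0.2],[0.469,0,-0.13],[0.469,0,-0.13]],"turn":[[0,0,0],[0,0,0],[0,0,0],[0,0,0],[0,0,0],[0,0,0],[0,0,0],[0,0,0],[0,0,0],[0,0,0],[0,0,0],[0,0,0]]}' >/dev/null;python3 st.py;python3 rail.py -.0145 side; python3 -m pendant '{"offset":[[0,0,0.01],[0,0,0.01],[0,0,0.01]],"turn":[[0,0,0],[0,0,0],[0,0,0]]}' >/dev/null;python3 st.py
```

```text
s 0.5605 x -0.0551 z 0.0128 Fs -0.26 Fx 0.16 Fz 0.26 t 24.48 yaw 13.95 tilt 0.0009 0.0009 T [-0.04  0.01  0.05]
side 170 s [0.4282 0.4321 0.6592 0.6604] x [-0.0436 -0.0311 -0.0148] slope deg -2.32
s 0.5606 x -0.0546 z 0.0128 Fs -0.23 Fx 0.43 Fz -0.2 t 24.9 yaw 13.86 tilt 0.0011 0.0002 T [ 0.01  0.06 -0.03]
```

```bash
for i in 1 2; do python3 -m pendant '{"offset":[[0.0005,0,0.005],[0.001,0,0.01],[0.001,0,0.01],[0.001,0,0.01]],"turn":[[0,0,0],[0,0,0],[0,0,0],[0,0,0]]}' >/dev/null;python3 st.py;done
```

```text
s 0.5608 x -0.0526 z 0.0129 Fs 0.16 Fx -0.27 Fz 1.26 t 25.4 yaw 13.86 tilt 0.0012 0.0002 T [-0.02  0.02 -0.03]
s 0.5609 x -0.0513 z 0.0129 Fs -1.24 Fx -4.72 Fz 1.28 t 25.9 yaw 13.83 tilt 0.001 -0.0004 T [-1.06  0.08  0.02]
```

```bash
for i in 1 2; do python3 -m pendant '{"offset":[[0.0005,0,0.005],[0.001,0,0.008],[0.001,0,0.008],[0.001,0,0.008]],"turn":[[0,0,0],[0,0,0],[0,0,0],[0,0,0]]}' >/dev/null;python3 st.py;done; python3 rail.py -.009 side
```

```text
s 0.5609 x -0.0507 z 0.0129 Fs -1.73 Fx -6.64 Fz 2.58 t 26.4 yaw 13.78 tilt 0.0005 -0.0013 T [-1.3   0.12  0.07]
s 0.5608 x -0.0503 z 0.0129 Fs -2.14 Fx -6.66 Fz 2.73 t 26.9 yaw 13.72 tilt 0.0002 -0.0024 T [-1.43  0.05  0.05]
side 233 s [0.4253 0.4276 0.6604 0.6634] x [-0.0426 -0.0236 -0.0093] slope deg -3.92
```

```bash
python3 -m pendant '{"offset":[[0,0,0.008],[0,0,0.012],[0,0,0.015],[0,0,0.015],[0,0,0.015]],"turn":[[0,0,0],[0,0,0],[0,0,0],[0,0,0],[0,0,0]]}' >/dev/null;python3 st.py
```

```text
s 0.5608 x -0.0491 z 0.0129 Fs -0.78 Fx -8.84 Fz 1.41 t 27.57 yaw 13.64 tilt 0.0002 -0.0041 T [-1.7  -0.18 -0.  ]
```

```bash
python3 -m pendant '{"offset":[[0,0,0.01],[0,0,0.014],[0,0,0.015],[0,0,0.015],[0,0,0.015],[0,0,0.015]],"turn":[[0,0,0],[0,0,0],[0,0,0],[0,0,0],[0,0,0],[0,0,0]]}' >/dev/null;python3 st.py; python3 rail.py -.009 side;python3 st.py; python3 rail.py -.009 side;python3 st.py;python3 -c "
from h import *
f=np.load('/tmp/side.npz');crop(f['p'],190,90,320,190,6,'pics/g7.png')"
```

```text
s 0.5608 x -0.0485 z 0.0129 Fs -0.96 Fx -9.79 Fz 2.87 t 28.32 yaw 13.53 tilt 0.0003 -0.0064 T [-2.04 -0.34 -0.01]
side 211 s [0.4268 0.4304 0.6605 0.6649] x [-0.0526 -0.0265 -0.0091] slope deg -3.24
s 0.5608 x -0.0485 z 0.0129 Fs -1.36 Fx -11.2 Fz 2.05 t 28.38 yaw 13.52 tilt 0.0003 -0.0064 T [-1.99 -0.3   0.08]
side 215 s [0.4236 0.4262 0.659  0.6634] x [-0.0417 -0.0252 -0.0091] slope deg -3.54
s 0.5608 x -0.0485 z 0.0129 Fs -0.09 Fx -10.01 Fz 2.75 t 28.43 yaw 13.53 tilt 0.0003 -0.0065 T [-2.01 -0.31  0.03]
```

View pics/g7.png

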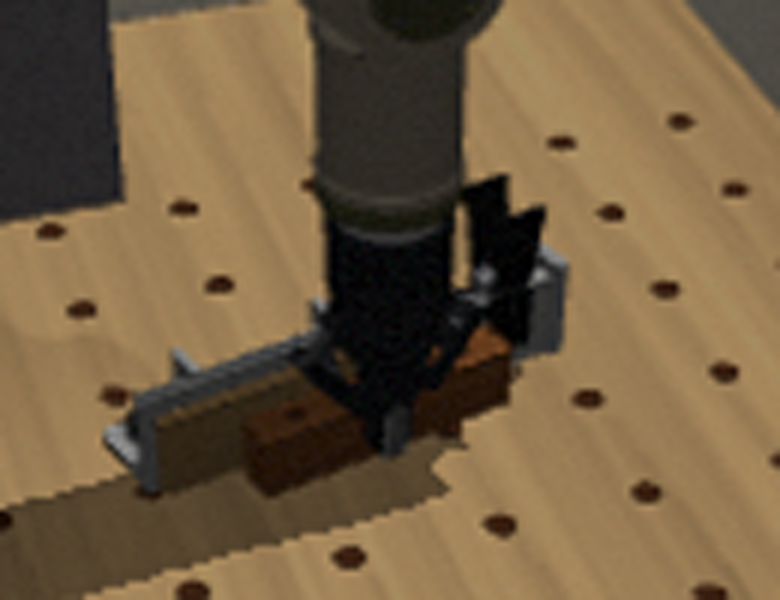

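```bash
python3 -m pendant '{"offset":[[0,0,0.013],[0,0,0.015],[0,0,0.015],[0,0,0.015],[0,0,0.015],[0,0,0.015]],"turn":[[0,0,0],[0,0,0],[0,0,0],[0,0,0],[0,0,0],[0,0,0]]}' >/dev/null;for i in 1 2 3 4; do python3 -c "
from h import *
snap('side')";python3 st.py;done; python3 - <<'E'
from h import *
# face top strip x position: points z .055-.064 clear of the arm
th=np.radians(13.7);d=np.array([np.cos(th),np.sin(th)]);n=np.array([-d[1],d[0]])
W,p=cloud('side');q=W.reshape(-1,3);s=q[:,:2]@d;x=q[:,:2]@n-.0857
k=(s>.43)&(s<.5)&(x>-.025)&(x<.0)&(q[:,2]>.048)&(q[:,2]<.058);print('face front x',k.sum(),np.median(x[k]))
k=(s>.48)&(s<.52)&(x>-.06)&(x<-.02)&(q[:,2]>.01)&(q[:,2]<.035);print('rail back x near end',k.sum(),np.median(x[k]))
k=(s>.61)&(s<.65)&(x>-.06)&(x<-.02)&(q[:,2]>.01)&(q[:,2]<.035);print('rail back x clamp end',k.sum(),np.median(x[k]))
E
```

```text
s 0.5608 x -0.0481 z 0.013 Fs -1.05 Fx -10.92 Fz 2.49 t 29.23 yaw 13.4 tilt 0.0004 -0.009 T [-2.18 -0.39  0.02]
s 0.5608 x -0.0481 z 0.013 Fs -0.85 Fx -11.89 Fz 2.75 t 29.27 yaw 13.4 tilt 0.0004 -0.009 T [-2.18 -0.36 -0.02]
s 0.5608 x -0.0481 z 0.0129 Fs 0.09 Fx -11.35 Fz 1.56 t 29.32 yaw 13.41 tilt 0.0004 -0.009 T [-2.13 -0.36 -0.  ]
s 0.5608 x -0.0481 z 0.013 Fs -0.89 Fx -11.98 Fz 1.15 t 29.38 yaw 13.4 tilt 0.0004 -0.009 T [-2.17 -0.31  0.04]
face front x 42 -0.008839544879019667
rail back x near end 52 -0.03640151634389177
rail back x clamp end 44 -0.03621227536944703
```

```bash
python3 -c "
from workcell import manip
print(manip.hand_in())"
```

```text
the job is handed in; nothing more can be done
None
```

The job is handed in at about 29 s of the 72 s. The arm is still holding the push, so you can drive the screws.

**Clamp:** It is clipped over the notch. Its handle tops measured about 130 mm above the bench, which matches fully seated.

**Rail:** I carried it beside the fence and slid it onto the sprung face. I then butted it to the clamp with about 5.5 N from its free end, before the final press.

**Last checks:**
- **Push:** The wrist read 11–12 N, a little over the 10 N you asked for. I take the extra to be friction at the clamp and bench.
- **Face travel:** It was about 5.2 mm by the side camera's depth and about 4.7 mm by tool travel. These disagree slightly but are within camera error, and both are well short of the 8 mm stops.
- **Squareness:** The back of the rail measured -36.4 mm at one end and -36.2 mm at the other, in fence x.
- **Rail end at the clamp:** In the last picture I viewed, just before the final 0.4 mm of push, the rail's end was against the clamp. I did not measure that contact again after the press.
- **Tool tilt:** The tool leaned about 0.5° under load, and I left it uncorrected.
- **Other things on the bench:** I did not touch them on purpose, but I did not check their positions at the end.

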